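# Push two blanks into their recesses for tacking

### The arm

A 7-joint arm with a two-finger parallel gripper is mounted at the origin on the work surface. World frame = base frame: x ahead of the robot, y to its left, z up, the work surface at z = 0. Lengths are in mm, angles in rad, forces in N, time in s.
With the tool pointing down it reaches from about 400 to 875 mm from the base axis. Payload 4.4 kg.
Tool frame: the origin (TCP) lies at the very end of the fingers, on their centre line; the grasp point (between the pads) lies 19 mm behind it; y points along the fingers, z is the direction in which the jaws open and shut, and the axes are right-handed (so a half turn about y gives the same grasp; the last joint's range is limited). The gripper opens to 85 mm and grips with 20 to 120 N. Pads are 22 mm wide; open, the fingers measure 114 mm over their backs; the gripper's body (76 mm by 85 mm) begins 54 mm behind the grasp point. The pads swing forward as they close: fully open they stand 13 mm farther back than shut.
Start: joints at [1.171, 0.628, 0.038, 1.517, -0.027, 0.996, -0.02], TCP at [212.991, -614.128, 231.313] pointing down, gripper open.
Joint ranges: [-3.06, 3.06], [-0.37, 2.12], [-1.25, 1.32], [0.18, 2.47], [-1.1, 4.24], [0.23, 1.98], [-2.94, 2.94]. Speed limits (rad/s): [2.57, 2.57, 3.14, 3.14, 3.14, 3.14, 3.14].

### API

Orientations are given as [roll, pitch, yaw] about the fixed x, y, z axes, in that order (R = Rz(yaw) Ry(pitch) Rx(roll)).
In Python, from cell import * gives the robot as it stands.
- The arm moves only by the tool apply_moves, never from a script. Its argument "targets" is a list of rows, each a list of 6 numbers: the shift along the tool's x, y, z in units of 40 mm (1.0 is 40 mm), then the turn, a rotation vector about the tool's x, y, z in units of 8 degrees (1.0 is 8 degrees). A call has 1 to 12 rows; each row shifts and turns the commanded pose from where the row before left it, along the tool's axes as they then stand; what a row does not reach is not made up. A row lasts 1/8 s, in which the tool goes at most 62.5 mm and 10.7 degrees, less where a joint would pass 70% of its speed; a pose out of reach is approached as far as the arm can. A call is refused whole if a number of a shift passes 1 or a number of a turn 1, either way. A call with a gripper value outside its range is refused whole. "jaw" is the gripper command: -1 is shut, 1 is fully open, values between are in proportion, set as the call begins (left out, the last holds). The fingers move at their own pace and stop on an object; the grip force is fixed at half the most. Time passes only in rows, so rows that do not move let the fingers close. It gives the time, the measured TCP pose, the force and the opening at its end, in the units of the state.
- read_state(): the state, without advancing time (a new reading comes with each control period).
- get_image(name): name is "side" or "top" or "wrist"; returns the picture (480x640x3 uint8, red, green, blue); there is no depth.
- calibration(name): a dict with "fx", "fy", "cx", "cy" (pixels), "world_from_camera" (4x4, takes a point from camera to world coordinates). Camera axes: x right, y down, z forward; pixel columns grow to the right and rows downward; lengths in mm; the calibration is good to about 2 mm. A picture is of the moment at which its call begins: read the wrist's pose just before it. calibration takes no time and is no camera call; for the wrist camera it gives the pose at the moment of the call.
- finish_job(): hands the job in, once; it reports no verdict.
The state is a dict: "clock": time; "qpos": joint angles; "qd": joint speeds; "tau": joint torques, N m; "eef_pos": TCP position; "tool_rot": TCP orientation; "force": force on the tool from outside, world axes, zero at the start; "torque": the same for the moment, N m; "width": finger opening in mm.
Only numpy, scipy, OpenCV 4.12 (cv2) and the standard library are available. Lean on these libraries where they do the work, as an engineer would, in place of code of your own. Each camera call takes 0.05 s, during which the arm holds its last target. There are 200 camera calls.

### The job

Get the two steel blanks ready for tack welding: push each loose disc across its base plate, over the rim of the recess, until it drops in and lies flat and flush. Only push them: do not pick them up. Leave everything else on the bench where it is.

Things in the scene. Friction and masses are not known exactly. Their poses are not given: they have to be found in the camera images.
- wide_plate: flat steel base plate fixed to the bench, 160 mm long (its x) by 96 wide (its y) by 22 mm high; top face 22 mm above the bench. It carries the wider of the two round recesses: 64 mm diameter, 10 mm deep, centre on the plate's long centre line 36 mm from the plate's middle towards its -x end. The rest of the top is level. Origin: centre of the underside; z up. May stand left or right, turned any way.
- wide_recess (a point): centre of the mouth of the 64 mm recess, level with the plate's top (22 mm above the bench); the recess floor lies 10 mm below it
- wide_disc_centre (a point): centre (half-way up) of the loose larger bright steel disc, 60 mm diameter, 10 mm thick, about 0.22 kg, lying on the wide plate beside its recess at the start, centre 27 mm above the bench. It slides when pushed on its edge, tips over the rim of the recess as its centre passes it, may then rest tipped on the rim until pushed further, and drops in with 2 mm of play all round; seated it is flush with the plate, its centre 17 mm above the bench. z is its axis.
- narrow_plate: flat steel base plate fixed to the bench, 160 mm long (its x) by 96 wide (its y) by 22 mm high; top face 22 mm above the bench. It carries the narrower of the two round recesses: 50 mm diameter, 10 mm deep, centre on the plate's long centre line 36 mm from the plate's middle towards its -x end. The rest of the top is level. Origin: centre of the underside; z up. May stand left or right, turned any way.
- narrow_recess (a point): centre of the mouth of the 50 mm recess, level with the plate's top (22 mm above the bench); the recess floor lies 10 mm below it
- narrow_disc_centre (a point): centre (half-way up) of the loose smaller bright steel disc, 46 mm diameter, 10 mm thick, about 0.13 kg, lying on the narrow plate beside its recess at the start, centre 27 mm above the bench. It slides when pushed on its edge, tips over the rim of the recess as its centre passes it, may then rest tipped on the rim until pushed further, and drops in with 2 mm of play all round; seated it is flush with the plate, its centre 17 mm above the bench. z is its axis.
- bolt: hex-head bolt standing on its head between the plates, 52 high, head 24 wide (sizes in mm). Loose, not part of the work. Origin: centre of the underside.
- bush: brass tube, 32 outside diameter, 35 high, standing on end between the plates (sizes in mm). Loose, not part of the work. Origin: centre of the underside.
- grinding_wheel: dark flat grinding wheel, 115 diameter, 6 thick, lying flat near the robot (sizes in mm). Loose, not part of the work. Origin: centre of the underside.
- hammer: hammer lying at the left side (sizes in mm). Loose, not part of the work. Origin: centre of the underside as it lies.
- wrench: spanner lying at the right side (sizes in mm). Loose, not part of the work. Origin: centre of the underside as it lies.
- wire_brush: flat bench brush lying beyond the plates (sizes in mm). Loose, not part of the work. Origin: centre of the underside as it lies.
- spray_can: spray can, 64 diameter, 170 high, standing beyond the plates (sizes in mm). Loose, not part of the work. Origin: centre of the underside.
Things that resemble listed ones, but are neither listed nor needed, are in the scene too. Leave any blue look-alike of the part that bears narrow_disc_centre alone. What is shaped like the part that bears wide_disc_centre but blue is not meant.

How it is judged (in metres and radians):
At the end, for the whole second after the job is handed in: Each disc rests in the recess of its own plate: centre within 5 mm of the recess centre seen from above, centre less than 18.7 mm above the bench (17 when flush), tilted less than 0.05 rad, through the whole second (horizontal distance between wide_disc_centre and wide_recess below 0.005 m and height (world z) of each of wide_disc_centre, narrow_disc_centre below 0.0187 m and angle between each of wide_disc_centre, narrow_disc_centre's own z axis and vertical below 0.05 rad and horizontal distance between narrow_disc_centre and narrow_recess below 0.005 m); the robot touches nothing.
It fails at once if a disc is lifted: its centre more than 42 mm above the bench (27 when lying on the plate) (height (world z) of any of wide_disc_centre, narrow_disc_centre above 0.042 m).
It fails at once if another thing on the bench is moved by more than 20 mm or (bolt, bush, spray can) knocked over (distance of any of bolt, bush, grinding_wheel, hammer, wrench, wire_brush, spray_can from where it was at the start of the episode above 0.02 m or angle between any of bolt, bush, spray_can's own z axis and vertical above 0.5 rad).
It also fails if it takes over 54 s, if anything falls off the work surface, if the arm or the gripper's body presses on something with over 40 N, if the wrist force passes 120 N, or if a joint passes its speed limit or range.

## Working session

There is one attempt and no reset: what is moved stays moved. The work goes in short steps, Python scripts to look and compute and a tool call to move; the robot and the scene stay as the last step left them, time stands still between calls to the robot, and variables do not carry over. Pictures are saved under pics/ and viewed, about 8 in all and at most 12, crops included, and the job is handed in when it is done.

Besides the shell and the picture viewer there is one more tool, called after "Call:" as name(argument=value, ...), one argument or row to a line, values as JSON. apply_moves: Moves the arm, as the interface text tells. Its arguments: {"type":"object","properties":{"targets":{"type":"array"},"jaw":{"type":"number"}},"required":["targets"]}

```bash
mkdir -p pics; ls; python3 - <<'E'
from cell import *
import cv2
s=read_state();print(s['clock'],s['eef_pos'],s['tool_rot'],s['width'])
for n in('top','side'):
    c=calibration(n);print(n,c['fx'],c['cx'],c['cy'],c['world_from_camera'])
    cv2.imwrite(f'pics/{n}0.png',get_image(n)[:,:,::-1])
E
```

```text
pics
0.0 [ 212.78250465 -613.50764829  230.3794259 ] [-1.57271627e+00 -2.68481844e-05 -2.80781022e+00] 85.31439770232645
top 555.3869977461338 311.780011713658 241.80194480818332 [[-1.46369404e-03 -9.92996217e-01  1.18137082e-01  4.53956296e+02]
 [-9.99936344e-01  1.31660332e-04 -1.12823394e-02  4.22717981e+00]
 [ 1.11877664e-02 -1.18146076e-01 -9.92933200e-01  1.28381014e+03]
 [ 0.00000000e+00  0.00000000e+00  0.00000000e+00  1.00000000e+00]]
side 581.5844819854136 317.9628748335693 229.49868523917965 [[ 9.83708617e-01 -1.42802470e-01  1.09200782e-01  4.63685353e+02]
 [-1.79437217e-01 -7.43011930e-01  6.44775586e-01 -8.57856781e+02]
 [-1.09380626e-02 -6.53865985e-01 -7.56531316e-01  1.06602119e+03]
 [ 0.00000000e+00  0.00000000e+00  0.00000000e+00  1.00000000e+00]]
```

View pics/top0.png

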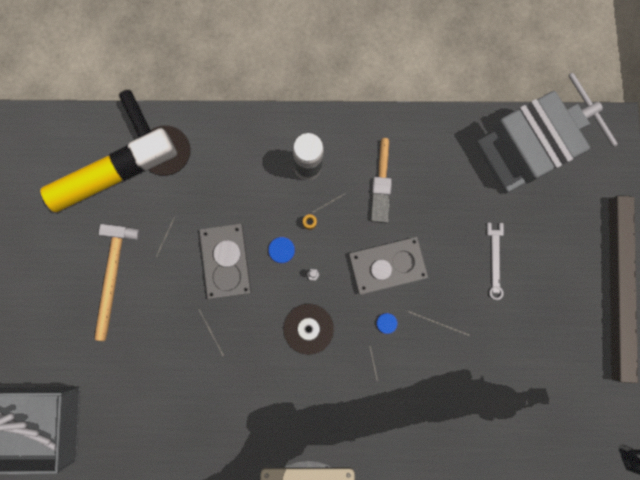

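The top view shows the wide plate at about (225,261), with its bright disc at (227,254) and its recess at (227,277). The narrow plate is at (388,265), with its disc at (382,270) and its recess at (403,261). The possible mix-ups are the blue discs at (281,250) and (387,323), which I reject by colour, and the recesses themselves, which are also round. I'll check the choice in a close crop.

```bash
python3 - <<'E'
import cv2,numpy as np
i=cv2.imread('pics/top0.png')
a=cv2.resize(i[215:305,190:260],None,fx=6,fy=6,interpolation=cv2.INTER_CUBIC)
b=cv2.resize(i[230:300,340:435],None,fx=6,fy=6,interpolation=cv2.INTER_CUBIC)
a=cv2.resize(a,None,fx=.5,fy=.5) if 0 else a
h=np.zeros((540,800,3),np.uint8)
h[:,:400]=a[:,10:410]; 
b=cv2.resize(i[230:300,342:434],None,fx=400/92,fy=400/92,interpolation=cv2.INTER_CUBIC);h[:b.shape[0],400:]=b
cv2.imwrite('pics/crop.png',h);print(b.shape)
E
```

```text
(304, 400, 3)
```

View pics/crop.png

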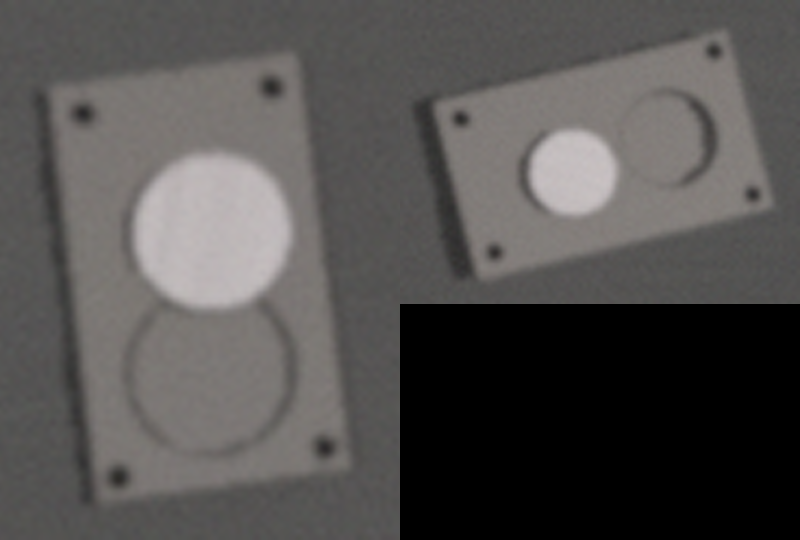

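View pics/side0.png

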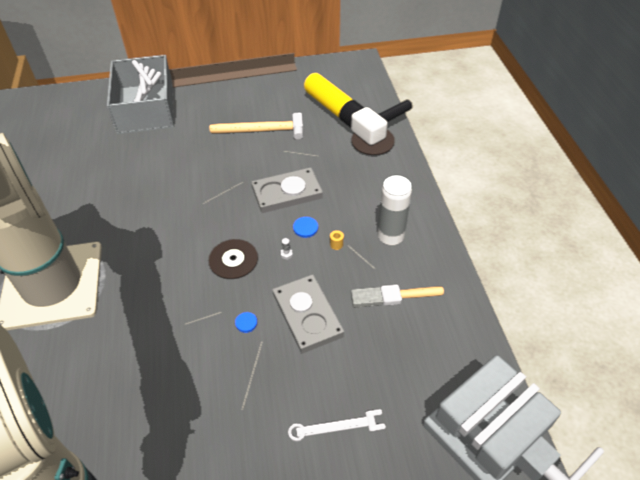

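The crop confirms both bright discs on their plates. The wide disc's centre is at crop (212,231) and its recess at (211,372). The narrow disc's centre is at (572,172) and its recess at (668,138). The two blue discs lie on the bench, away from the plates.

```bash
cat > h.py <<'E'
from cell import *
import numpy as np, cv2
from scipy.spatial.transform import Rotation as R
def px2w(cal,u,v,z):
    T=np.array(cal['world_from_camera']);d=T[:3,:3]@np.array([(u-cal['cx'])/cal['fx'],(v-cal['cy'])/cal['fy'],1])
    return T[:3,3]+d*(z-T[2,3])/d[2]
def w2px(cal,p):
    q=np.linalg.inv(np.array(cal['world_from_camera']))@np.append(p,1)
    return q[0]/q[2]*cal['fx']+cal['cx'],q[1]/q[2]*cal['fy']+cal['cy']
def Rt(s): return R.from_euler('xyz',s['tool_rot'])
E
python3 - <<'E'
from h import *
c=calibration('top')
A=lambda X,Y,z:px2w(c,191.667+(X+.5)/6-.5,215+(Y+.5)/6-.5,z)
k=92/400
B=lambda X,Y,z:px2w(c,342+(X-400+.5)*k-.5,230+(Y+.5)*k-.5,z)
np.set_printoptions(precision=1,suppress=True)
for f,co,d,r in((A,[(48,87),(297,53),(350,466),(95,500)],(212,231),(211,372)),(B,[(434,101),(726,31),(773,207),(480,280)],(572,172),(668,138))):
    P=np.array([f(*q,22) for q in co]);m=P.mean(0);D=f(*d,32);r_=f(*r,22)
    e=(P[2]+P[3]-P[0]-P[1])/2 if f is A else (P[1]+P[2]-P[0]-P[3])/2
    print('plate',m,'len',np.linalg.norm(e),'ax',np.degrees(np.arctan2(e[1],e[0])),'rec pred',m+36*e/np.linalg.norm(e),'rec seen',r_,'disc',D,'push',np.linalg.norm((r_-D)[:2]),np.degrees(np.arctan2(*(r_-D)[1::-1])))
w=calibration('wrist');print(w['world_from_camera'],w['fx']);s=read_state();print(Rt(s).as_matrix())
E
```

```text
plate [561.5 189.3  22. ] len 158.55776804350737 ax -172.1634772287579 rec pred [525.8 184.4  22. ] rec seen [524.7 183.6  22. ] disc [577.2 182.6  32. ] push 52.551185803861074 179.0052287456708
plate [ 550.6 -184.8   22. ] len 158.80579777655294 ax -76.3500557809102 rec pred [ 559.1 -219.8   22. ] rec seen [ 559.1 -218.9   22. ] disc [ 540.6 -166.7   32. ] push 55.329004025597285 -70.43370353093283
[[   0.3   -0.9   -0.3  290.9]
 [  -0.9   -0.3   -0.1 -586.7]
 [  -0.     0.3   -0.9  371.7]
 [   0.     0.     0.     1. ]] 343.43825485334656
[[-0.9 -0.   0.3]
 [-0.3  0.  -0.9]
 [ 0.  -1.  -0. ]]
```

Call:
apply_moves(
  targets=[
    [-0.95, 0, -0.77, 0, 0, 0],
    [-0.95, 0, -0.77, 0, 0, 0],
    [-0.95, 0, -0.77, 0, 0, 0],
    [-0.95, 0, -0.77, 0, 0, 0],
    [-0.95, 0, -0.77, 0, 0, 0],
    [-0.95, 0, -0.77, 0, 0, 0],
    [-0.95, 0, -0.77, 0, 0, 0],
    [-0.95, 0, -0.77, 0, 0, 0],
    [-0.95, 0, -0.77, 0, 0, 0],
    [-0.95, 0, -0.77, 0, 0, 0],
    [-0.95, 0, -0.77, 0, 0, 0],
    [-0.95, 0, -0.77, 0, 0, 0],
  ],
  jaw=-0.53,
)

```text
clock: 1.6
eef_pos: [523.2, -114.1, 231.1]
tool_rot: [-1.571, -0.0, -2.808]
force: [0.5, -1.1, 0.2]
width: 20.2
```

Call:
apply_moves(
  targets=[
    [0, 0, 0, 0, -0.94, 0],
    [0, 0, 0, 0, -0.94, 0],
    [0, 0, 0, 0, -0.94, 0],
    [0, 0, 0, 0, -0.94, 0],
    [0, 0, 0, 0, -0.94, 0],
    [0, 0, 0, 0, -0.94, 0],
    [0, 0, 0, 0, -0.94, 0],
    [0, 0, 0, 0, -0.94, 0],
    [0, 0, 0, 0, -0.94, 0],
    [0, 0, 0, 0, -0.94, 0],
    [0, 0, 0, 0, -0.94, 0],
    [0, 0, 0, 0, -0.94, 0],
  ],
)

```text
clock: 3.1
eef_pos: [522.4, -115.6, 231.0]
tool_rot: [-1.572, 0.0, -1.229]
force: [0.8, 0.0, 0.7]
width: 20.4
```

```bash
python3 - <<'E'
from h import *
s=read_state();c=calibration('wrist');i=get_image('wrist')
print(s['clock'],s['eef_pos'],s['tool_rot'],s['width'],s['qpos'])
import json;json.dump({k:np.array(v).tolist() for k,v in c.items()},open('w1.json','w'))
print([w2px(c,p) for p in((559,-219,22),(540.6,-166.7,32),s['eef_pos'])])
cv2.imwrite('pics/w1.png',i[:,:,::-1])
E
```

```text
3.1 [ 522.39165065 -115.56993511  230.99405121] [-1.57152388e+00  3.79970640e-04 -1.22855910e+00] 20.376100502745068 [ 0.4596604   0.4923071  -0.43236558  1.82990192  0.26063321  0.87627865
  0.24641541]
[(np.float64(319.09390119095923), np.float64(297.46901357139393)), (np.float64(319.3530335937983), np.float64(255.87656993576584)), (np.float64(320.39151935983074), np.float64(308.0724093068826))]
```

View pics/w1.png

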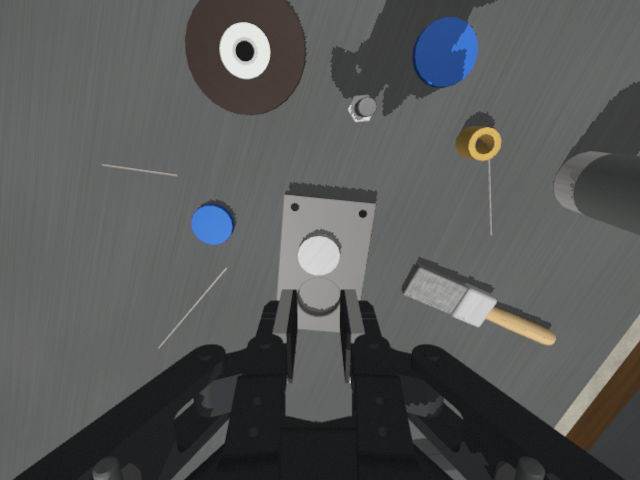

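The picture agrees with the estimate: the bright disc is at (319,255) against (319,256) predicted, and the recess is at about (319,296). The blue disc sits apart at (212,225). I'm lined up, so I'll descend behind the disc.

Call:
apply_moves(
  targets=[
    [0, 0.9, 0, 0, 0, 0],
    [0, 0.9, 0, 0, 0, 0],
    [0, 0.9, 0, 0, 0, 0],
    [0, 0.9, 0, 0, 0, 0],
    [0, 0.9, 0, 0, 0, 0],
    [0, 0.5, 0, 0, 0, 0],
    [0, 0, 0, 0, 0, 0],
  ],
)

```text
clock: 4.03
eef_pos: [521.4, -115.3, 29.8]
tool_rot: [-1.574, 0.001, -1.234]
force: [-0.8, 0.1, 0.8]
width: 20.2
```

Call:
apply_moves(
  targets=[
    [0, 0.05, 0, 0, 0, 0],
    [0, 0.05, 0, 0, 0, 0],
    [0, 0, 0, 0, 0, 0],
  ],
)

```text
clock: 4.4
eef_pos: [523.1, -115.7, 27.9]
tool_rot: [-1.57, -0.001, -1.233]
force: [0.4, 0.2, 0.5]
width: 20.0
```

Call:
apply_moves(
  targets=[
    [0, 0.05, 0, 0, 0, 0],
    [0, 0, 0, 0, 0, 0],
  ],
)

```text
clock: 4.65
eef_pos: [522.7, -115.6, 25.3]
tool_rot: [-1.571, -0.0, -1.233]
force: [-0.6, 0.3, -0.2]
width: 20.2
```

Call:
apply_moves(
  targets=[
    [0.25, 0, 0, 0, 0, 0],
    [0.25, 0, 0, 0, 0, 0],
    [0.15, 0, 0, 0, 0, 0],
    [0.15, 0, 0, 0, 0, 0],
    [0.15, 0, 0, 0, 0, 0],
    [0.15, 0, 0, 0, 0, 0],
    [0.15, 0, 0, 0, 0, 0],
    [0.15, 0, 0, 0, 0, 0],
    [0, 0, 0, 0, 0, 0],
  ],
)

```text
clock: 5.78
eef_pos: [541.6, -169.3, 25.3]
tool_rot: [-1.571, -0.001, -1.234]
force: [0.4, 0.3, 0.8]
width: 20.1
```

Call:
apply_moves(
  targets=[
    [0.15, 0, 0, 0, 0, 0],
    [0.1, 0, 0, 0, 0, 0],
    [0.1, 0, 0, 0, 0, 0],
    [0.1, 0, 0, 0, 0, 0],
    [0, 0, 0, 0, 0, 0],
  ],
)

```text
clock: 6.4
eef_pos: [547.5, -186.2, 25.3]
tool_rot: [-1.571, -0.001, -1.234]
force: [-0.4, 0.0, 0.1]
width: 20.0
```

```bash
python3 - <<'E'
from h import *
s=read_state();c=calibration('wrist');i=get_image('wrist');t=get_image('top')[225:305,340:440]
print(s['clock'],s['eef_pos'],s['force'],w2px(c,(559,-219,22)))
h=np.hstack([i[150:450,170:470],cv2.resize(t,(375,300),interpolation=cv2.INTER_CUBIC)])
cv2.imwrite('pics/w2.png',h[:,:,::-1])
E
```

```text
6.4 [ 547.48447214 -186.24879791   25.31240445] [-0.43151878  0.00247777  0.13030411] (np.float64(320.3238688370011), np.float64(364.55840759506304))
```

View pics/w2.png

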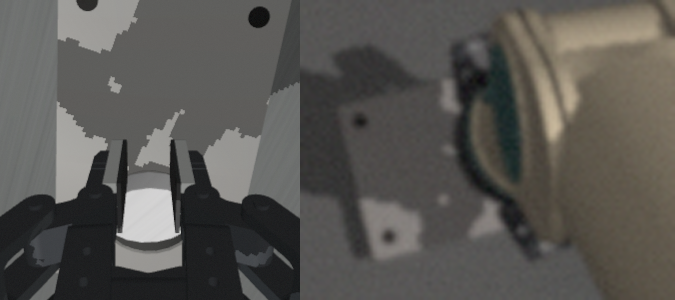

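The disc is between the fingers, with its centre at about wrist row 362 against 364.6 predicted for the recess. The fingers still have about 3 mm to go, so I'll finish the stroke, back off, rise and look.

Call:
apply_moves(
  targets=[
    [0.04, 0, 0, 0, 0, 0],
    [0.04, 0, 0, 0, 0, 0],
    [0.02, 0, 0, 0, 0, 0],
    [0, 0, 0, 0, 0, 0],
  ],
)

```text
clock: 7.0
eef_pos: [548.7, -189.3, 25.3]
tool_rot: [-1.571, -0.0, -1.233]
force: [-0.2, -0.9, -0.1]
width: 20.1
```

Call:
apply_moves(
  targets=[
    [-0.3, 0, 0, 0, 0, 0],
    [-0.3, 0, 0, 0, 0, 0],
    [-0.3, -0.5, 0, 0, 0, 0],
    [-0.5, -0.9, 0, 0, 0, 0],
    [-0.5, -0.9, 0, 0, 0, 0],
    [-0.5, -0.9, 0, 0, 0, 0],
    [0, 0, 0, 0, 0, 0],
  ],
)

```text
clock: 7.88
eef_pos: [517.9, -95.8, 156.0]
tool_rot: [-1.566, -0.002, -1.229]
force: [0.1, -0.7, -0.4]
width: 19.8
```

```bash
python3 - <<'E'
from h import *
s=read_state();c=calibration('wrist');i=get_image('wrist')
print(s['clock'],s['eef_pos'],s['force'])
u,v=w2px(c,(559,-219,22));print(u,v, px2w(c,320,300,22))
import json;json.dump({k:np.array(x).tolist() for k,x in c.items()},open('w3.json','w'))
u0,v0=int(u)-75,int(v)-90;print(u0,v0)
cv2.imwrite('pics/w3.png',cv2.resize(i[v0:v0+150,u0:u0+150],None,fx=4,fy=4,interpolation=cv2.INTER_CUBIC)[:,:,::-1])
E
```

```text
7.875 [517.91879344 -95.81056693 155.95815043] [ 0.10304523 -0.70839405 -0.35578788]
315.92065220191 354.0617452182746 [ 542.95030919 -162.54114938   22.        ]
240 264
```

View pics/w3.png

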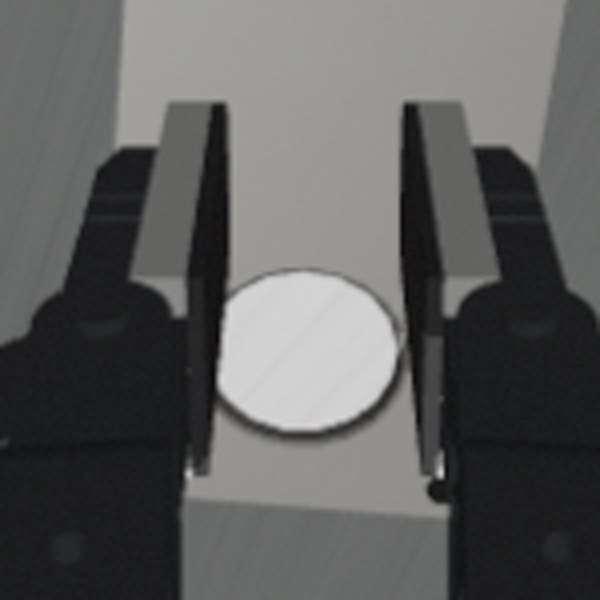

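The narrow disc is flush, with only a thin even dark ring around it at crop (305,350). That is within about 2 px of the recess estimate. Next is the wide disc.

Call:
apply_moves(
  targets=[
    [-0.8, 0, 0.72, 0, 0, 0],
    [-0.8, 0, 0.72, 0, 0, 0],
    [-0.8, 0, 0.72, 0, 0, 0],
    [-0.8, 0, 0.72, 0, 0, 0],
    [-0.8, 0, 0.72, 0, 0, 0],
    [-0.8, 0, 0.72, 0, 0, 0],
    [-0.8, 0, 0.72, 0, 0, 0],
    [0, 0, 0, 0, 0, 0],
  ],
  jaw=-0.39,
)

```text
clock: 8.93
eef_pos: [632.1, 184.4, 151.5]
tool_rot: [-1.571, 0.003, -1.228]
force: [0.4, -0.1, 0.0]
width: 25.9
```

Call:
apply_moves(
  targets=[
    [0, 0, 0, 0, -0.86, 0],
    [0, 0, 0, 0, -0.86, 0],
    [0, 0, 0, 0, -0.86, 0],
    [0, 0, 0, 0, -0.86, 0],
    [0, 0, 0, 0, -0.86, 0],
    [0, 0, 0, 0, -0.86, 0],
    [0, 0, 0, 0, -0.86, 0],
    [0, 0, 0, 0, -0.86, 0],
    [0, 0, 0, 0, -0.86, 0],
    [0, 0, 0, 0, -0.86, 0],
    [0, 0, 0, 0, 0, 0],
  ],
)

```text
clock: 10.3
eef_pos: [632.1, 177.9, 151.8]
tool_rot: [-1.572, 0.002, -0.034]
force: [-0.9, -0.0, 0.5]
width: 25.7
```

```bash
python3 - <<'E'
from h import *
s=read_state();c=calibration('wrist');i=get_image('wrist')
print(s['clock'],s['eef_pos'],s['tool_rot'],s['width'],s['qpos'])
print([w2px(c,p) for p in((525.3,184,22),(577.2,182.6,32),s['eef_pos'])])
import json;json.dump({k:np.array(x).tolist() for k,x in c.items()},open('w4.json','w'))
cv2.imwrite('pics/w4.png',i[:,:,::-1])
E
```

```text
10.3 [632.06001836 177.86232445 151.77084034] [-1.57231999  0.00224859 -0.03444566] 25.71963740607916 [ 0.05713054  0.81005608 -0.67440053  1.55754184  0.57492587  0.98318872
  0.74351721]
[(np.float64(322.24345071589516), np.float64(87.11357836110065)), (np.float64(322.63228069333763), np.float64(161.3978571807247)), (np.float64(318.8584859106465), np.float64(309.79698269525636))]
```

View pics/w4.png

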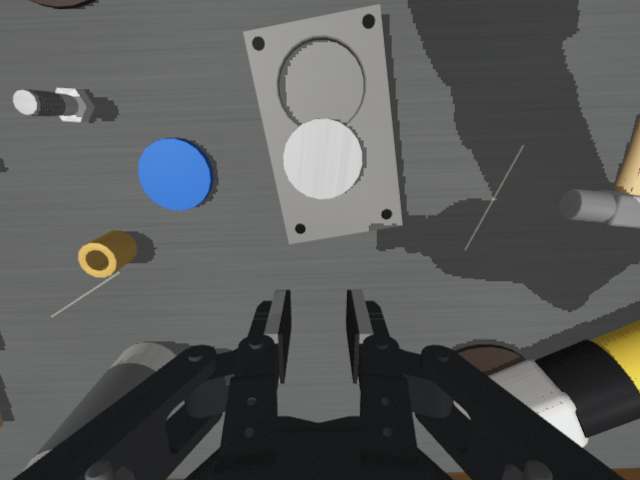

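The bright wide disc is at (323,159) and its recess at (322,84). Both are within 3 px of the predictions. The blue disc at (175,174) is off the plate. I'll shift 3 mm sideways, descend and push.

Call:
apply_moves(
  targets=[
    [0, 0.8, 0.07, 0, 0, 0],
    [0, 0.8, 0, 0, 0, 0],
    [0, 0.8, 0, 0, 0, 0],
    [0, 0.4, 0, 0, 0, 0],
    [0, 0.3, 0, 0, 0, 0],
    [0, 0.06, 0, 0, 0, 0],
    [0, 0, 0, 0, 0, 0],
  ],
)

```text
clock: 11.22
eef_pos: [633.3, 182.7, 27.7]
tool_rot: [-1.57, -0.001, -0.032]
force: [0.1, -0.4, -0.1]
width: 26.1
```

Call:
apply_moves(
  targets=[
    [0, 0.06, -0.03, 0, 0, 0],
    [-0.2, 0, 0, 0, 0, 0],
    [-0.15, 0, 0, 0, 0, 0],
    [-0.15, 0, 0, 0, 0, 0],
    [-0.15, 0, 0, 0, 0, 0],
    [-0.15, 0, 0, 0, 0, 0],
    [-0.15, 0, 0, 0, 0, 0],
    [-0.15, 0, 0, 0, 0, 0],
    [-0.15, 0, 0, 0, 0, 0],
    [-0.15, 0, 0, 0, 0, 0],
    [-0.1, 0, 0, 0, 0, 0],
    [0, 0, 0, 0, 0, 0],
  ],
)

```text
clock: 12.72
eef_pos: [572.2, 183.2, 24.6]
tool_rot: [-1.571, 0.001, -0.032]
force: [0.7, 0.5, -0.6]
width: 25.9
```

Call:
apply_moves(
  targets=[
    [-0.08, 0, 0, 0, 0, 0],
    [-0.08, 0, 0, 0, 0, 0],
    [-0.08, 0, 0, 0, 0, 0],
    [-0.04, 0, 0, 0, 0, 0],
    [0, 0, 0, 0, 0, 0],
  ],
)

```text
clock: 13.35
eef_pos: [561.3, 183.6, 24.5]
tool_rot: [-1.571, 0.0, -0.032]
force: [-0.8, 0.8, 0.2]
width: 26.1
```

```bash
python3 - <<'E'
from h import *
s=read_state();c=calibration('wrist');i=get_image('wrist')
print(s['clock'],s['eef_pos'],s['force'])
print([w2px(c,p) for p in((525,184,22),s['eef_pos'])])
cv2.imwrite('pics/w5.png',i[:,:,::-1])
E
```

```text
13.35 [561.29577478 183.5940705   24.5140611 ] [-0.75568658  0.81185804  0.1996626 ]
[(np.float64(317.22800609979174), np.float64(234.67306952611824)), (np.float64(318.88018701088487), np.float64(309.7863865055282))]
```

View pics/w5.png

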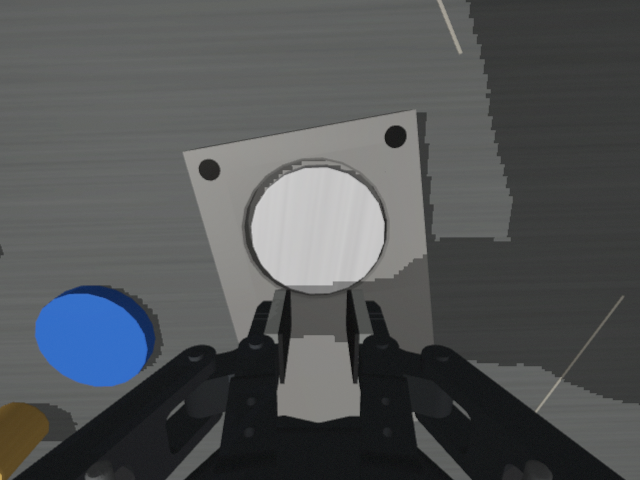

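The wide disc lies inside the recess ring, with its centre at about (318,230) and a gap all round. I'll retract, move between the plates and check both discs from above.

Call:
apply_moves(
  targets=[
    [0.3, 0, 0, 0, 0, 0],
    [0.3, 0, 0, 0, 0, 0],
    [0.3, -0.6, 0, 0, 0, 0],
    [0.2, -0.9, 0, 0, 0, 0],
    [0, -0.9, 0, 0, 0, 0],
    [0, -0.9, 0, 0, 0, 0],
    [0, -0.9, 0, 0, 0, 0],
    [0, -0.9, 0, 0, 0, 0],
  ],
)

```text
clock: 14.4
eef_pos: [606.4, 181.8, 229.9]
tool_rot: [-1.57, -0.0, -0.033]
force: [0.2, -0.0, 0.0]
width: 26.0
```

Call:
apply_moves(
  targets=[
    [-0.5, 0, -0.75, 0, 0, 0],
    [-0.5, 0, -0.75, 0, 0, 0],
    [-0.5, 0, -0.75, 0, 0, 0],
    [-0.5, 0, -0.75, 0, 0, 0],
    [-0.5, 0, -0.75, 0, 0, 0],
    [-0.5, 0, -0.75, 0, 0, 0],
    [0, 0, 0, 0, 0, 0],
  ],
)

```text
clock: 15.28
eef_pos: [479.1, 3.0, 228.5]
tool_rot: [-1.573, 0.001, -0.036]
force: [0.1, 0.6, 0.3]
width: 25.7
```

```bash
python3 - <<'E'
from h import *
s=read_state();print(s['clock'],s['eef_pos'],s['force'])
i=get_image('top');d=get_image('side');c=calibration('side')
cv2.imwrite('pics/top9.png',i[:,:,::-1]);cv2.imwrite('pics/side9.png',d[:,:,::-1])
r=lambda a,w,h:cv2.resize(a,(w,h),interpolation=cv2.INTER_CUBIC)
h=np.vstack([np.hstack([r(i[215:305,190:260],233,300),r(i[225:305,340:440],375,300)]),np.hstack([r(d[160:220,243:333],304,280),r(d[265:355,260:350],304,280)])])
cv2.imwrite('pics/fin.png',h[:,:,::-1])
E
```

```text
15.275 [479.12055094   2.97066288 228.54334368] [0.14737609 0.55977404 0.3076792 ]
```

View pics/fin.png

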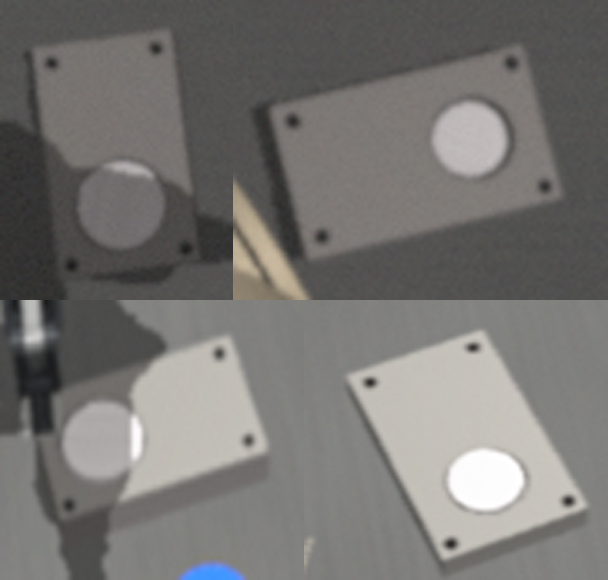

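Both views show the discs in their recesses, flush and without cast shadows. The arm is clear of everything, so I'm handing in.

```bash
python3 -c "
from cell import *
print(finish_job())"
```

```text
the job is handed in; nothing more can be done
None
```

Both discs are in their recesses, and I handed the job in at about 15.4 s of the allowed 54 s; no verdict was reported. I pushed each disc along its plate with the partly open fingers, tips about 3 mm above the plate top, and never gripped or lifted either one.

- **Seating:** the last top and side pictures show both discs inside their recess rings, apparently flush and level. For the wide disc this was partly in the arm's shadow. I judged flushness and tilt by eye and did not measure them.
- **Centring:** on the wrist images, the narrow disc was within about 2–3 mm of its recess estimate just after its push. The wide disc was also within about 2–3 mm, but that picture was taken with the fingers still beside it. I did not re-measure either centre on the final pictures.
- **Other items:** force readings stayed around 1 N whenever I read them. Every move was planned clear of the other objects, including the blue look-alikes. I did not compare before and after pictures of them.

No check failed. The only disagreement was an offset of 2–3 px (about 2 mm) between the top and wrist cameras on the wide plate, which is within the calibration accuracy.

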